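Packing pickling cucumbers through a jar's sprung neck

TASK

Pack the two cucumbers from the draining rack into the tall open jar, one after the other: pass each endways through the narrow neck and press it past the two sprung keeper bars until it drops right down into the jar's body. Do not lean on or knock the glass hard, and leave everything else on the worktop where it is.

Things in the scene. Friction and masses are not known exactly. Their poses are not given: they have to be found in the camera images.
- jar: tall open glass flip-top jar, fixed upright, left or right of the robot's middle. 200 mm high; body 124 mm wide outside, 116 inside, up to 138 mm; shoulder to 163 mm; then a straight neck 58 mm wide outside, 50 inside, to the rim; inner floor 6 mm up, domed to 24 mm in the middle. Origin under its centre on the table, z up. The open lid hangs on its +y side, to 85 mm from the axis, below 180 mm
- jar_mouth (a point): centre of the jar's mouth, at the rim, 200 mm above the table, z up, axes as the jar's. Two round steel keeper bars, 8 mm thick, 36 mm long along the jar's y, face each other across its x just inside the neck, axes 7 mm below the rim. They hold a cucumber by friction where it is left, until its upper end is pressed to the rim or up to 15 mm below it; then it drops
- keeper_a (a joint): keeper bar on the jar's +x side: how far it has yielded outward (m), 0 at rest, 0.011 at most. At rest the gap between the two bars is 16 mm. Its spring pushes back with about 2 N at rest and 0.3 N more per mm. A cucumber's weight alone does not part the bars: that takes a push of some 5 to 12 N
- keeper_b (a joint): the same for the keeper bar on the jar's -x side
- rack: steel wire draining rack, fixed; 182 mm wide (y), 150 deep, 75 high; origin under its centre on the table, z up. At y = -50 and +50 mm a cucumber leans on wires behind it, foot on a ledge, 30 deg from vertical, top towards -x; its centre is 21 mm towards +x, 69 mm above the origin. Wires end 58 mm up from its foot: its upper third is free all round, 70 mm free between the two. It lifts out along its length
- cucumber_a_centre (a point): rigid green pickling cucumber: a straight round bar 30 mm thick, 90 mm long, with hemispherical ends, 50 to 120 g. It starts leaning loose in one place of the draining rack. The point is its centre, half-way along; z is its long axis, pointing to the end that is uppermost at the start (tiny stalk stub); x and y may be turned any way about it
- cucumber_b_centre (a point): rigid green pickling cucumber: a straight round bar 30 mm thick, 90 mm long, with hemispherical ends, 50 to 120 g. It starts leaning loose in the other place of the draining rack. The point is its centre, half-way along; z is its long axis, pointing to the end that is uppermost at the start (tiny stalk stub); x and y may be turned any way about it
- bowl: maroon ceramic bowl, 100 mm wide, 45 mm high; origin under its centre. A bystander: leave it alone
- spoon: steel spoon lying flat, 160 mm long along its x; origin at its middle, on the table. A bystander: leave it alone
- masher: wooden masher standing on its head, 56 mm wide, 187 mm tall; origin under its centre. A bystander: leave it alone
- strainer: stainless steel strainer bowl, 150 mm wide, 60 mm high, its flat handle reaching 170 mm from the centre along its -y; origin under its centre. A bystander: leave it alone
- grey_box: grey plastic box with a press button on its shut cover, 132 by 92 mm, 67 mm high; origin under its centre. A bystander: leave it alone
- salt_tin: round steel tin, 72 mm wide, about 90 mm high; origin under its centre. A bystander: leave it alone
There are look-alikes about, which are no part of the job. Leave any blue or purple look-alike of the part that bears cucumber_a_centre alone. Leave any black or turquoise look-alike of the part that bears cucumber_b_centre alone.

How it is judged (in metres and radians):
On the way, in this order (a step that is already met when the one before it is completed fails the run):
1. one cucumber is down in the body of the jar, past the neck (((horizontal distance between cucumber_a_centre and jar below 0.058 m and height (world z) of cucumber_a_centre between 0.005 and 0.105 m) or (horizontal distance between cucumber_b_centre and jar below 0.058 m and height (world z) of cucumber_b_centre between 0.005 and 0.105 m))), for 0.1 s.
2. the other cucumber has followed it into the jar (horizontal distance between each of cucumber_a_centre, cucumber_b_centre and jar below 0.058 m and height (world z) of cucumber_a_centre between 0.005 and 0.105 m and height (world z) of cucumber_b_centre between 0.005 and 0.105 m), for 0.2 s.
At the end, for the whole second after the job is handed in: Both cucumbers lie at rest (under 30 mm/s) in the body of the jar: the centre of each within 58 mm of the jar's axis and between 5 and 105 mm above the table, so that nothing of it is left in the neck (all of step 2 and linear speed of each of cucumber_a, cucumber_b below 0.03 m/s); the robot touches nothing.
It fails at once if the jar is knocked or pressed by the robot with more than 40 N (contact force between any of the fingers, the arm and jar above 40 N).
It fails at once if a bystander is shifted by more than 30 mm (distance of any of bowl, spoon, masher, strainer, grey_box, salt_tin from where it was at the start of the episode above 0.03 m).
It also fails if it takes over 72 s, if anything falls off the work surface, if the arm or the gripper's body presses on something with over 40 N, if the wrist force passes 120 N, or if a joint passes its speed limit or range.

ROBOT

A 7-joint arm with a two-finger parallel gripper is mounted at the origin on the work surface. World frame = base frame: x ahead of the robot, y to its left, z up, the work surface at z = 0. Lengths are in mm, angles in degrees, forces in N, time in s.
With the tool pointing down it reaches from about 400 to 900 mm from the base axis. Payload 5.5 kg.
Tool frame: the origin (TCP) lies on the mounting face of the last link; the fingertips stand 173 mm ahead of it and the grasp point (between the pads) lies 155 mm ahead of it; z points along the fingers, y is the direction in which the jaws open and shut (so a half turn about z gives the same grasp; the last joint's range is limited). The gripper opens to 85 mm and grips with 20 to 120 N. Pads are 22 mm wide; open, the fingers measure 114 mm over their backs; the gripper's body (76 mm by 85 mm) begins 54 mm behind the grasp point. The pads swing forward as they close: fully open they stand 13 mm farther back than shut.
Start: joints at [-57.17, 28.699, -24.465, 88.831, 12.651, 65.22, -12.049], TCP at [198.131, 619.064, 404.71] pointing down, gripper open.
Joint ranges: [-164.97, 164.97], [-17.58, 116.51], [-87.97, 89.64], [11.32, 138.91], [-80.73, 260.73], [10.89, 115.49], [-147.41, 147.41]. Speed limits (degrees/s): [147.25, 147.25, 180, 180, 180, 180, 180].

INTERFACE

Orientations are given as [roll, pitch, yaw] about the fixed x, y, z axes, in that order (R = Rz(yaw) Ry(pitch) Rx(roll)).
In Python, from cell import manip, imaging gives the robot as it stands.
- The arm moves only by the shell command python3 -m jog 'ROWS' [FORCE]. ROWS is JSON, a list that holds one entry, the list of rows, each a list of 7 numbers: the shift along the tool's x, y, z in units of 7.5 cm (1.0 is 7.5 cm), then the turn, a rotation vector about the tool's x, y, z in units of 90 degrees (1.0 is 90 degrees), then the opening in per cent of the stroke, from 0 (shut) to 100 (fully open). A call has 1 to 12 rows; each row shifts and turns the pose as measured when the row begins, along the tool's axes as they then stand; what a row does not reach is not made up. A row lasts 1/8 s, in which the tool goes at most 62.5 mm and 10.7 degrees, less where a joint would pass 70% of its speed; a pose out of reach is approached as far as the arm can. A call with a number of a shift or a turn outside -1 to 1 is refused whole. A call with a gripper value outside its range is refused whole. The fingers move at their own pace and stop on an object; FORCE is the grip in N (left out, the last holds). Time passes only in rows, so rows that do not move let the fingers close. It gives the time, the measured TCP pose, the force and the opening at its end, in the units of the state.
- manip.read_state(): the state, without advancing time (a new reading comes with each control period).
- imaging.read_camera(name): name is "scene" or "top"; returns a dict with "image" (480x640x3 uint8, red, green, blue), "fx", "fy", "cx", "cy" (pixels), "world_to_cam" (4x4, takes a point from world to camera coordinates). Camera axes: x right, y down, z forward; pixel columns grow to the right and rows downward; lengths in mm; the calibration is good to about 2 mm. A picture is of the moment at which its call begins. There is no depth.
- manip.close_job(): hands the job in, once; it reports no verdict.
The state is a dict: "time_s": time; "qpos": joint angles; "qd": joint speeds; "effort": joint torques, N m; "position": TCP position; "tcp_rot": TCP orientation; "force": force on the tool from outside, world axes, zero at the start; "moment": the same for the moment, N m; "gripper_width": opening from 0.0 (shut) to 1.0 (fully open).
Only numpy, scipy, OpenCV 4.12 (cv2) and the standard library are available. Lean on these libraries where they do the work, as an engineer would, in place of code of your own. Each camera call takes 0.05 s, during which the arm holds its last target.

## Working session

There is one attempt and no reset: what is moved stays moved. The work goes in short steps, Python scripts to look and compute and a shell command to move; the robot and the scene stay as the last step left them, time stands still between calls to the robot, and variables do not carry over. Pictures are saved under pics/ and viewed, and the job is handed in when it is done.

```bash
mkdir -p pics; ls; python3 - <<'E'
from cell import manip, imaging
import cv2,numpy as np
print(manip.read_state())
for n in("scene","top"):
    c=imaging.read_camera(n); cv2.imwrite(f"pics/{n}0.png",c["image"][:,:,::-1]); print(n,c["fx"],c["fy"],c["cx"],c["cy"],np.array(c["world_to_cam"]).round(4).tolist())
E
```

```text
pics
{'time_s': 0.0, 'qpos': array([-57.1703547 ,  28.75387515, -24.45425177,  88.89210545,
        12.65183373,  65.22094053, -12.04876276]), 'qd': array([ 0.07696542, -0.14236415, -0.0932079 ,  0.12263958, -0.02986403,
       -0.01185182,  0.04087976]), 'effort': array([ 8.60983419e-04, -5.69511867e+01, -5.81615165e+00, -2.80949950e+01,
        1.06175253e-02,  1.18666401e-02,  1.10673659e-05]), 'position': array([198.09213775, 618.69779637, 403.65509694]), 'tcp_rot': array([-1.79886936e+02, -3.11772488e-03,  1.62255590e+02]), 'force': array([0.15246346, 0.27712257, 0.09443685]), 'moment': array([-0.08363085, -0.01614394, -0.02956176]), 'gripper_width': 1.0000832937987898}
scene 444.2360470993528 444.2360470993528 324.58485092616917 234.2228747268092 [[0.4775, 0.8786, 0.0024, -277.2475], [0.4609, -0.2482, -0.852, -113.6956], [-0.748, 0.408, -0.5235, 1717.0459], [0.0, 0.0, 0.0, 1.0]]
top 529.1929379949075 529.1929379949075 326.1048984984585 244.20579763390097 [[-0.0108, -0.9997, -0.0201, 34.9058], [-0.9939, 0.0129, -0.1093, 570.4338], [0.1095, 0.0188, -0.9938, 1617.4321], [0.0, 0.0, 0.0, 1.0]]
```

View pics/scene0.png

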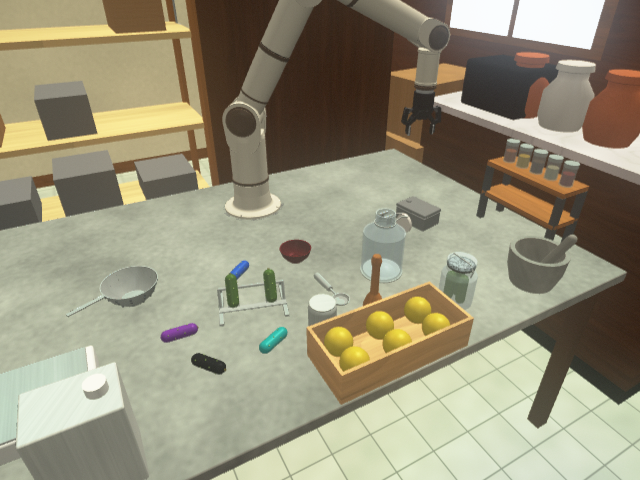

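View pics/top0.png

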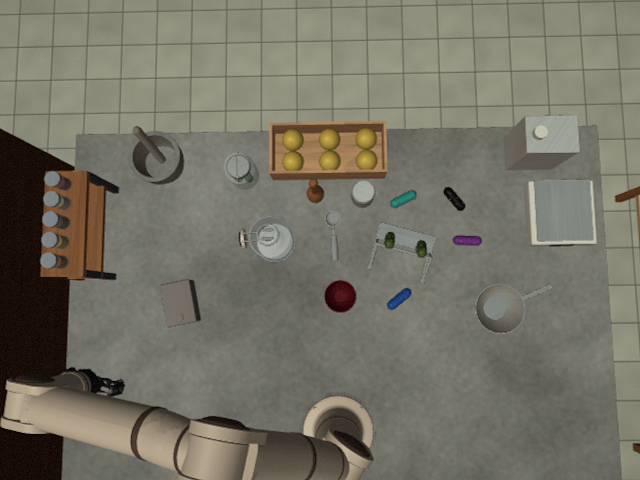

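The top view shows the jar at (270,238) and the rack at (402,245). Two dark green cucumbers stand in the rack at (390,240) and (421,248). The candidates I rule out all lie outside the rack: blue (399,299), purple (467,240), black (454,198) and turquoise (403,199). Next I'll enlarge crops to confirm.

```bash
python3 - <<'E'
import cv2,numpy as np
t=cv2.imread("pics/top0.png"); s=cv2.imread("pics/scene0.png")
a=cv2.resize(t[215:285,355:455],None,fx=8,fy=8,interpolation=cv2.INTER_CUBIC)
b=cv2.resize(s[255:330,205:305],None,fx=8,fy=8,interpolation=cv2.INTER_CUBIC)
cv2.imwrite("pics/c1.png",a);cv2.imwrite("pics/c2.png",b)
cv2.imwrite("pics/c3.png",cv2.resize(t[205:270,230:305],None,fx=8,fy=8,interpolation=cv2.INTER_CUBIC))
cv2.imwrite("pics/c4.png",cv2.resize(s[200:290,345:425],None,fx=6.5,fy=6.5,interpolation=cv2.INTER_CUBIC))
E
```

```text
(no output)
```

View pics/c1.png

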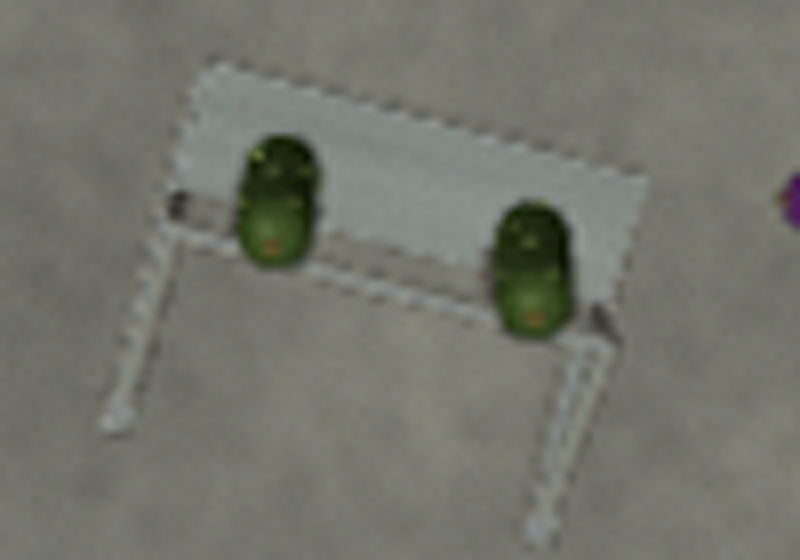

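View pics/c2.png

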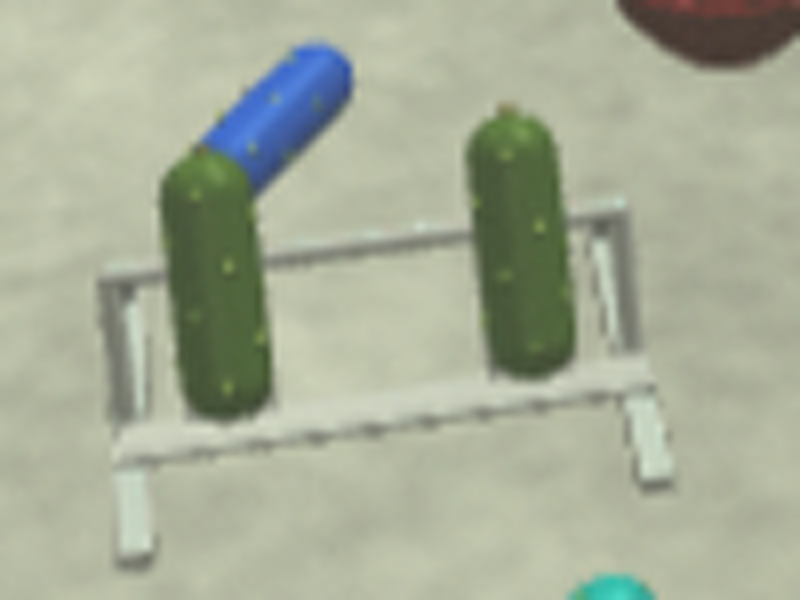

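View pics/c3.png

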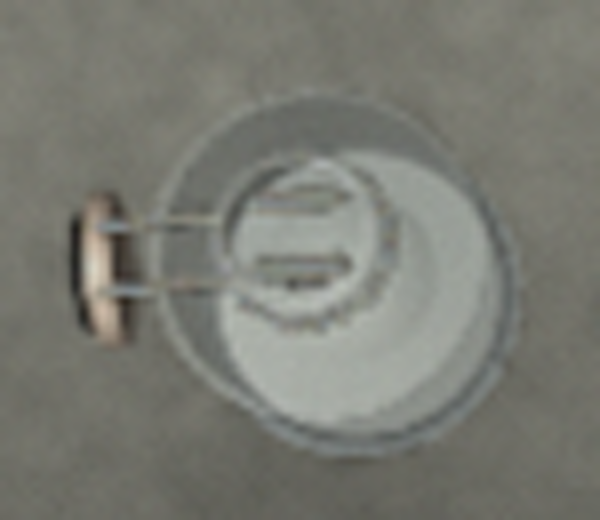

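View pics/c4.png

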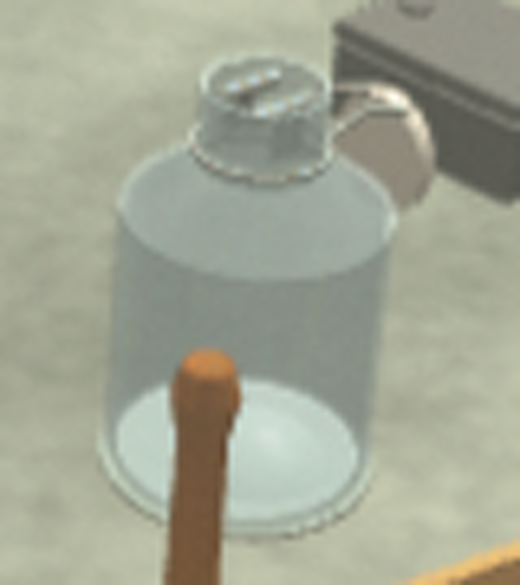

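The crops confirm two dark green cucumbers with stalk stubs in the rack. In the top view the stubs are at about (388.9,245.7) and (421.9,254.7), and in the scene view at (268.5,268.5) and (230.4,273.7). The jar mouth shows both keeper bars, roughly along world y. Next I'll triangulate.

```bash
cat > h.py <<'E'
import numpy as np,cv2,pickle,os
from scipy.spatial.transform import Rotation as R
from cell import manip, imaging
if not os.path.exists("cal.pkl"):
    C={}
    for n in("scene","top"):
        c=imaging.read_camera(n); c.pop("image"); C[n]=c
    pickle.dump(C,open("cal.pkl","wb"))
C=pickle.load(open("cal.pkl","rb"))
def ray(n,u,v):
    c=C[n];W=np.array(c["world_to_cam"]);d=np.array([(u-c["cx"])/c["fx"],(v-c["cy"])/c["fy"],1])
    r=W[:3,:3].T@d;o=-W[:3,:3].T@W[:3,3];return o,r/np.linalg.norm(r)
def onz(n,u,v,z):
    o,d=ray(n,u,v);return o+d*(z-o[2])/d[2]
def tri(pt,ps):
    o1,d1=ray("top",*pt);o2,d2=ray("scene",*ps)
    t=np.linalg.lstsq(np.c_[d1,-d2],o2-o1,rcond=None)[0];a=o1+t[0]*d1;b=o2+t[1]*d2
    return (a+b)/2,np.linalg.norm(a-b)
def proj(n,p):
    c=C[n];W=np.array(c["world_to_cam"]);q=W[:3,:3]@p+W[:3,3];return q[:2]/q[2]*c["fx"]+[c["cx"],c["cy"]]
def crop(x,y,k,X0,Y0): return ((x+.5)/k-.5+X0,(y+.5)/k-.5+Y0)
def shot(n,path,box=None,k=1):
    im=imaging.read_camera(n)["image"][:,:,::-1]
    if box: im=im[box[1]:box[3],box[0]:box[2]]
    cv2.imwrite(path,cv2.resize(im,None,fx=k,fy=k,interpolation=cv2.INTER_CUBIC))
# goal tool pose -> shift (75mm units) & turn (90deg units)
def rows(goal_p,goal_R):
    s=manip.read_state();Rc=R.from_euler('xyz',s["tcp_rot"],degrees=True)
    d=Rc.inv().apply(goal_p-s["position"]);w=(Rc.inv()*goal_R).as_rotvec(degrees=True)
    print("t %.2f"%s["time_s"],"shift/75",(d/75).round(3),"turn/90",(w/90).round(3),"pos",s["position"].round(1),s["tcp_rot"].round(1),"F",s["force"].round(1),"w",round(s["gripper_width"],3))
E
python3 - <<'E'
from h import *
T=lambda x,y:crop(x,y,8,355,215); S=lambda x,y:crop(x,y,8,205,255)
for a,b in (((271,246),(508,108)),((535,318),(203,150))):
    print("stub",tri(T(*a),S(*b)), onz("top",*T(*a),108),onz("scene",*S(*b),108))
m=crop(310,242,8,230,205);ms=crop(265,88,6.5,345,200)
print("mouth",tri(m,ms),onz("top",*m,200),onz("scene",*ms,200))
# body base
print("base",onz("top",*crop(345,300,8,230,205),0))
for p in ((255,200),(350,195),(255,266),(350,262)): print("bar end",onz("top",*crop(*p,8,230,205),197).round(1))
print("rack ledge",[onz("top",*T(*p),36).round(0) for p in((215,65),(645,180))])
# masher top scene, for clearance
print("masher",tri((316,185),crop(208,362,6.5,345,200)))
# colour masks of cucumbers
for n in("top","scene"):
    im=cv2.imread(f"pics/{n}0.png");h=cv2.cvtColor(im,cv2.COLOR_BGR2HSV)
    mk=cv2.inRange(h,(35,100,25),(60,255,200))
    N,L,st,ce=cv2.connectedComponentsWithStats(mk)
    for i in range(1,N):
        if st[i,4]>60: print(n,st[i],ce[i].round(1))
E
```

```text
stub (array([ 556.64217294, -158.02654229,  108.28747017]), np.float64(0.10357723054335102)) [ 556.69178777 -158.00682993  108.        ] [ 556.24157846 -157.93787939  108.        ]
stub (array([ 528.93359843, -254.40930475,  106.85762204]), np.float64(0.8604815818350549)) [ 528.69859049 -254.63763581  108.        ] [ 530.68658414 -254.40227661  108.        ]
mouth (array([583.05914206, 190.08915767, 196.19864577]), np.float64(6.182728922534392)) [580.88728516 186.94495964 200.        ] [589.42501817 189.02729273 200.        ]
base [583.36891008 198.76366082   0.        ]
bar end [596.4 206.8 197. ]
bar end [597.8 173.2 197. ]
bar end [573.  206.7 197. ]
bar end [574.  173.2 197. ]
rack ledge [array([ 636., -145.,   36.]), array([ 588., -310.,   36.])]
masher (array([728.87353259,  58.00535499, 182.07581354]), np.float64(13.09422615505344))
top [385 232   9  16 118] [389.2 239.6]
top [417 241   9  16 121] [421.  248.4]
scene [265 269  11  30 110] [271.7 281. ]
scene [227 274  12  30 114] [233.6 287.3]
```

Both stubs triangulate to about 107–108 mm high, 100.3 mm apart, which matches the sizes given and puts the rack yaw at about -16°. The bars give a mouth near (585,190): their axes are 24 mm apart, as they should be. The rim readings disagree by several mm, so I'll check with one overlay.

```bash
python3 - <<'E'
from h import *
def ov(n,box,k,P,col,im):
    pts=np.array([(proj(n,p)+.5-[box[0],box[1]])*k-.5 for p in P]).round().astype(int)
    cv2.polylines(im,[pts],False,col,1)
out=[]
for n,box in(("top",(230,205,305,270)),("scene",(345,200,420,265))):
    im=cv2.imread(f"pics/{n}0.png")[box[1]:box[3],box[0]:box[2]];k=5
    im=cv2.resize(im,None,fx=k,fy=k,interpolation=cv2.INTER_CUBIC)
    c=np.array([585,190,0.]);a=np.linspace(0,2*np.pi,60)
    for r,z,col in((29,200,(0,0,255)),(62,0,(255,0,0)),(62,138,(0,255,255))):
        ov(n,box,k,[c+[r*np.cos(t),r*np.sin(t),z] for t in a],col,im)
    for s in(-12,12): ov(n,box,k,[c+[s,-18,193],c+[s,18,193]],(0,255,0),im)
    out.append(im)
cv2.imwrite("pics/ov.png",np.hstack(out))
E
```

```text
(no output)
```

View pics/ov.png

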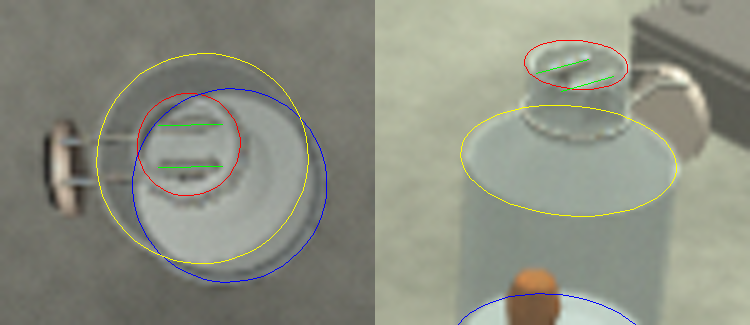

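The overlay agrees to within about 1 px in both views, so the mouth is at (585,190,200) with jar yaw near 0–2°. Next I'll work out the tool poses.

```bash
cat >> h.py <<'E'
yaw=np.radians(-16.0)
u=np.array([-.5*np.cos(yaw),-.5*np.sin(yaw),np.cos(np.pi/6)])
yr=np.array([-np.sin(yaw),np.cos(yaw),0])
RG=R.from_matrix(np.c_[np.cross(yr,-u),yr,-u])
E1=np.array([556.6,-158,108.]);E2=np.array([529.2,-254.4,107.5])
RD=R.from_matrix(np.c_[[-1,0,0],[0,1,0],[0,0,-1.]])
M=np.array([585,190,200.])
E
python3 - <<'E'
from h import *
s=manip.read_state();Rc=R.from_euler('xyz',s["tcp_rot"],degrees=True)
rows(np.array([420,250,400]),Rc); rows(np.array([438,-124,400]),Rc)
p=E1+246*u;print(p);rows(p,RG)
E
```

```text
t 0.20 shift/75 [-4.317 -3.782  0.058] turn/90 [0. 0. 0.] pos [198.1 618.9 404.1] [-179.9   -0.   162.2] F [0.  0.1 0. ] w 0.996
t 0.20 shift/75 [-6.066 -8.458  0.064] turn/90 [0. 0. 0.] pos [198.1 618.9 404.1] [-179.9   -0.   162.2] F [0.  0.1 0. ] w 0.996
[ 438.3648114  -124.09660523  321.04224933]
t 0.20 shift/75 [-6.071 -8.457  1.117] turn/90 [-0.006 -0.333 -0.019] pos [198.1 618.9 404.1] [-179.9   -0.   162.2] F [0.  0.1 0. ] w 0.996
```

```bash
python3 -m jog '[[[-0.54,-0.47,0,0,0,0,100],[-0.54,-0.47,0,0,0,0,100],[-0.54,-0.47,0,0,0,0,100],[-0.54,-0.47,0,0,0,0,100],[-0.54,-0.47,0,0,0,0,100],[-0.54,-0.47,0,0,0,0,100],[-0.54,-0.47,0,0,0,0,80],[-0.54,-0.47,0,0,0,0,80],[-0.25,-0.6,0,0,0,0,80],[-0.25,-0.6,0,0,0,0,80]]]' 40
python3 -c "
from h import *
rows(E1+246*u,RG)"
```

```text
time_s: 1.45
position: [435.1, 143.7, 402.2]
tcp_rot: [179.9, -0.1, 162.7]
force: [0.8, 0.2, 0.1]
gripper_width: 0.797
t 1.45 shift/75 [-1.106 -3.397  1.076] turn/90 [-0.003 -0.334 -0.014] pos [435.1 143.7 402.2] [ 1.799e+02 -1.000e-01  1.627e+02] F [0.8 0.2 0.1] w 0.797
```

```bash
python3 -m jog '[[[-0.27,-0.7,0,0,0,0,80],[-0.27,-0.7,0,0,0,0,80],[-0.27,-0.7,0,0,0,0,80],[-0.27,-0.7,0,0,0,0,80],[0,-0.55,0,0,-0.08,0,80],[0,0,0,0,-0.11,0,80],[0,0,0,0,-0.11,-0.014,80],[0,0,0,0,0,0,80]]]'
python3 -c "
from h import *
rows(E1+246*u,RG)"
```

```text
time_s: 2.45
position: [435.7, -134.3, 402.3]
tcp_rot: [-179.5, 27.8, 163.6]
force: [0.1, 0.2, -0.8]
gripper_width: 0.802
t 2.45 shift/75 [0.509 0.149 0.956] turn/90 [-0.008 -0.025 -0.004] pos [ 435.7 -134.3  402.3] [-179.5   27.8  163.6] F [ 0.1  0.2 -0.8] w 0.802
```

```bash
python3 -m jog '[[[0.25,0.07,0.3,-0.008,-0.025,-0.004,80],[0.25,0.07,0.3,0,0,0,80],[0.02,0.01,0.36,0,0,0,80],[0,0,0,0,0,0,80]]]'
python3 - <<'E'
from h import *
rows(E1+146*u,RG)
shot("top","pics/t1.png",(340,180,480,300),5);shot("scene","pics/s1.png",(180,180,340,300),5)
E
```

```text
time_s: 2.95
position: [437.9, -122.2, 327.8]
tcp_rot: [-179.3, 29.2, 164.3]
force: [-1.0, -0.7, -0.1]
gripper_width: 0.796
t 2.95 shift/75 [ 0.014 -0.009  1.418] turn/90 [-0.006 -0.009  0.003] pos [ 437.9 -122.2  327.8] [-179.3   29.2  164.3] F [-1.  -0.7 -0.1] w 0.796
```

View pics/t1.png

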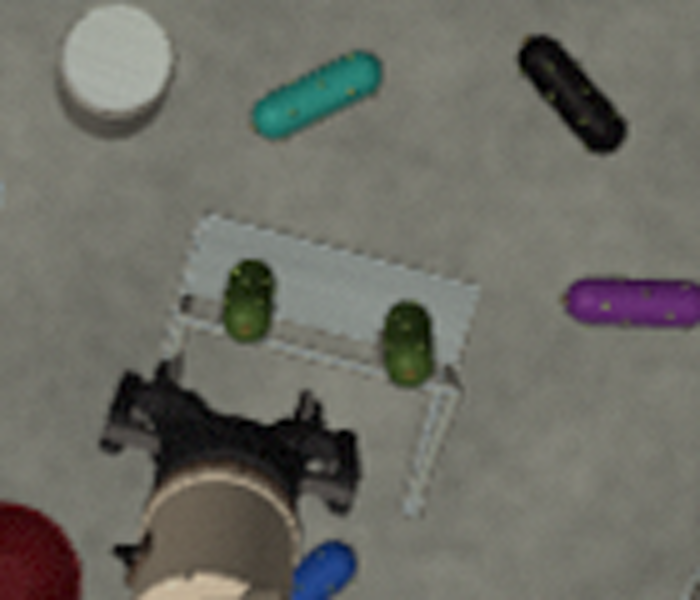

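View pics/s1.png

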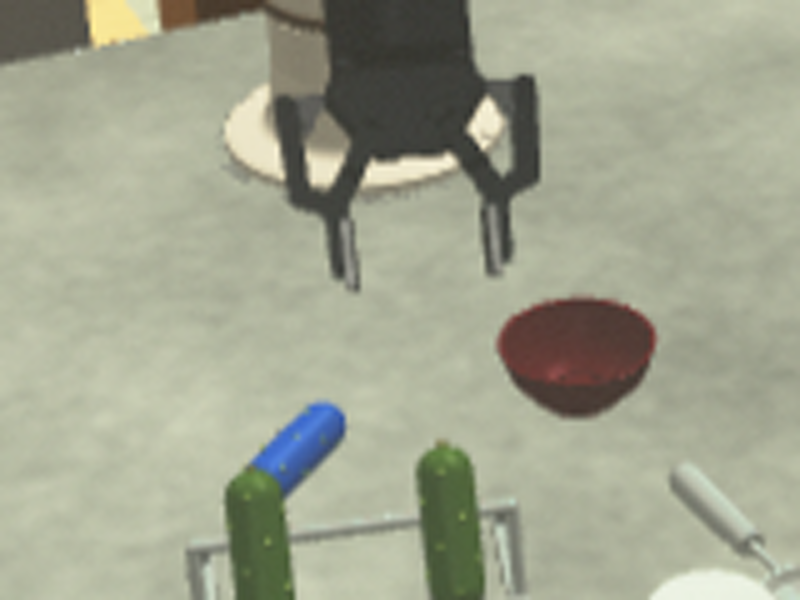

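The gripper straddles the line to the first cucumber. In scene crop s1 the tips are at (350,285) and (495,272). I'll compare them with the pose-predicted tip position.

```bash
python3 - <<'E'
from h import *
s=manip.read_state();Rc=R.from_euler('xyz',s["tcp_rot"],degrees=True)
for h in(-34,34):
    p=s["position"]+Rc.apply([0,h,164]);print(p.round(0),"scene crop",((proj("scene",p)+.5-180)*5-.5).round(0),"top crop",((proj("top",p)+.5-[340,180])*5-.5).round(0))
p=s["position"]+Rc.apply([0,0,164+28]); 
print("lateral offset of E1 from tool axis", Rc.inv().apply(E1-s["position"]).round(1))
E
```

```text
[ 505. -179.  186.] scene crop [359. 282.] top crop [297. 404.]
[ 524. -113.  186.] scene crop [488. 269.] top crop [180. 372.]
lateral offset of E1 from tool axis [  0.4   0.9 253.2]
```

```bash
python3 -m jog '[[[0.01,-0.005,0.35,-0.006,-0.009,0.003,80],[0,0,0.35,0,0,0,80],[0,0,0.35,0,0,0,80],[0,0,0.2,0,0,0,80],[0,0,0,0,0,0,80]]]'
python3 - <<'E'
from h import *
rows(E1+144*u,RG)
E
```

```text
time_s: 3.68
position: [472.5, -137.8, 266.9]
tcp_rot: [-177.8, 29.6, 164.5]
force: [0.2, 0.1, -0.1]
gripper_width: 0.803
t 3.67 shift/75 [0.057 0.067 0.49 ] turn/90 [-0.021 -0.005  0.005] pos [ 472.5 -137.8  266.9] [-177.8   29.6  164.5] F [ 0.2  0.1 -0.1] w 0.803
```

```bash
python3 -m jog '[[[0.06,0.067,0,-0.021,-0.005,0.005,80],[0,0,0.12,0,0,0,80],[0,0,0.12,0,0,0,80],[0,0,0.12,0,0,0,80],[0,0,0,0,0,0,80]]]'
python3 - <<'E'
from h import *
rows(E1+144*u,RG)
E
```

```text
time_s: 4.3
position: [484.7, -137.0, 245.6]
tcp_rot: [-179.0, 30.4, 164.3]
force: [-0.4, -0.2, -0.4]
gripper_width: 0.801
t 4.30 shift/75 [ 0.053 -0.002  0.168] turn/90 [-0.009  0.004  0.003] pos [ 484.7 -137.   245.6] [-179.    30.4  164.3] F [-0.4 -0.2 -0.4] w 0.801
```

```bash
python3 -m jog '[[[0.053,0,0.06,-0.009,0.004,0.003,80],[0.01,0,0.1,0,0,0,80],[0.01,0,0.04,0,0,0,80],[0,0,0,0,0,0,80]]]'
python3 - <<'E'
from h import *
rows(E1+144*u,RG)
shot("scene","pics/s2.png",(200,210,320,300),6)
E
```

```text
time_s: 4.8
position: [487.1, -138.0, 230.9]
tcp_rot: [-179.9, 30.1, 164.1]
force: [-0.2, 1.2, -1.0]
gripper_width: 0.8
t 4.80 shift/75 [-0.015 -0.001 -0.018] turn/90 [-0.001  0.001  0.001] pos [ 487.1 -138.   230.9] [-179.9   30.1  164.1] F [-0.2  1.2 -1. ] w 0.8
```

View pics/s2.png

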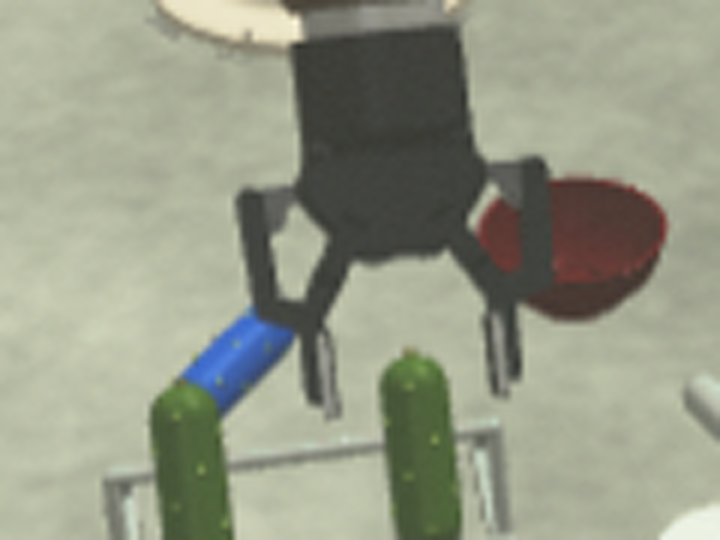

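The pads straddle the cucumber's upper third: tips at (332,412) and (500,392), cucumber top at (412,355). Closing now.

```bash
python3 -m jog '[[[0,0,0,0,0,0,0],[0,0,0,0,0,0,0],[0,0,0,0,0,0,0],[0,0,0,0,0,0,0],[0,0,0,0,0,0,0],[0,0,0,0,0,0,0]]]' 60
python3 - <<'E'
from h import *
rows(E1+144*u,RG)
shot("scene","pics/s3.png",(200,210,320,300),6)
E
```

```text
time_s: 5.6
position: [486.9, -138.0, 231.7]
tcp_rot: [-179.8, 30.1, 164.1]
force: [-1.5, 0.7, 0.9]
gripper_width: 0.326
t 5.60 shift/75 [-0.012  0.    -0.009] turn/90 [-0.001  0.002  0.001] pos [ 486.9 -138.   231.7] [-179.8   30.1  164.1] F [-1.5  0.7  0.9] w 0.326
```

View pics/s3.png

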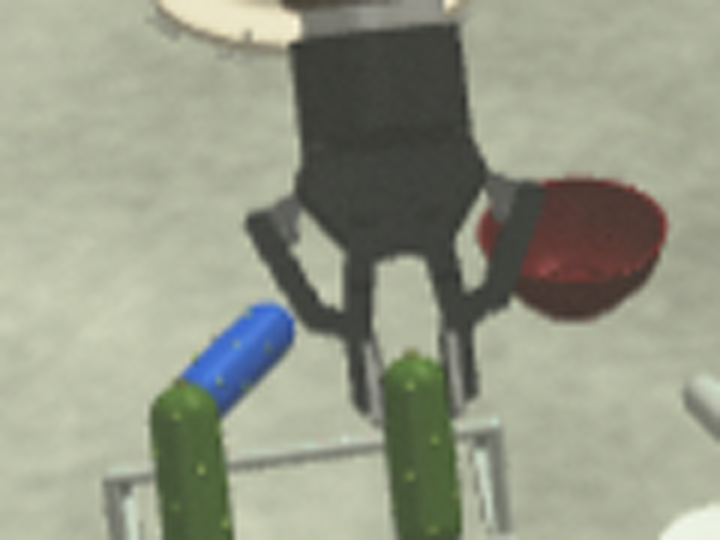

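Gripped at an opening of about 28 mm. Lifting along its length.

```bash
python3 -m jog '[[[0,0,-0.2,0,0,0,0],[0,0,-0.4,0,0,0,0],[0,0,-0.5,0,0,0,0],[0,0,-0.5,0,0,0,0],[0,0,-0.5,0,0,0,0],[0,0,-0.3,0,0,0,0],[0,0,0,0,0,0,0]]]'
python3 - <<'E'
from h import *
rows(np.array([420,-60,425]),RD)
rows(np.array([585,190,475]),RD)
shot("scene","pics/s4.png",(180,130,340,290),3)
E
```

```text
time_s: 6.52
position: [413.3, -120.4, 364.7]
tcp_rot: [-179.8, 30.2, 163.6]
force: [0.1, -1.7, -1.9]
gripper_width: 0.328
t 6.53 shift/75 [-0.281  0.795 -0.769] turn/90 [-0.051  0.333 -0.179] pos [ 413.3 -120.4  364.7] [-179.8   30.2  163.6] F [ 0.1 -1.7 -1.9] w 0.328
t 6.53 shift/75 [-1.626  4.614 -0.775] turn/90 [-0.051  0.333 -0.179] pos [ 413.3 -120.4  364.7] [-179.8   30.2  163.6] F [ 0.1 -1.7 -1.9] w 0.328
```

View pics/s4.png

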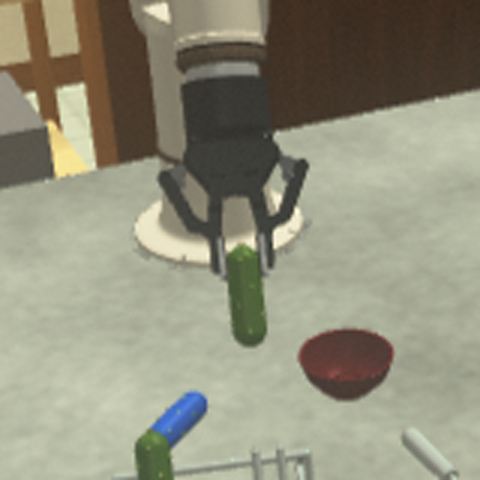

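```bash
python3 -m jog '[[[0,0,-0.4,-0.013,0.085,-0.045,0],[0,0,-0.4,-0.013,0.085,-0.045,0],[0,0,-0.4,-0.013,0.085,-0.045,0],[0,0,-0.4,-0.013,0.085,-0.045,0],[0,0,-0.4,0,0,0,0],[0,0,0,0,0,0,0]]]'
python3 - <<'E'
from h import *
rows(np.array([585,190,490]),RD)
E
```

```text
time_s: 7.32
position: [372.4, -115.9, 488.5]
tcp_rot: [-177.2, 3.1, 176.4]
force: [-0.5, -0.8, -1.6]
gripper_width: 0.321
t 7.33 shift/75 [-2.568  4.251 -0.087] turn/90 [-0.032  0.034 -0.041] pos [ 372.4 -115.9  488.5] [-177.2    3.1  176.4] F [-0.5 -0.8 -1.6] w 0.321
```

```bash
python3 -m jog '[[[-0.35,0.58,0,-0.032,0.034,-0.041,0],[-0.35,0.58,0,0,0,0,0],[-0.35,0.58,0,0,0,0,0],[-0.35,0.58,0,0,0,0,0],[-0.35,0.58,0,0,0,0,0],[-0.35,0.58,0,0,0,0,0],[-0.35,0.58,0,0,0,0,0],[0,0,0,0,0,0,0]]]'
python3 - <<'E'
from h import *
rows(np.array([585,190,460]),RD)
E
```

```text
time_s: 8.32
position: [557.3, 172.5, 463.2]
tcp_rot: [-178.6, -1.0, 179.2]
force: [-0.1, -0.4, -1.6]
gripper_width: 0.329
t 8.32 shift/75 [-0.367  0.239  0.031] turn/90 [-0.015 -0.011 -0.008] pos [557.3 172.5 463.2] [-178.6   -1.   179.2] F [-0.1 -0.4 -1.6] w 0.329
```

```bash
python3 -m jog '[[[-0.367,0.239,0,-0.015,-0.011,-0.008,0],[0,0,0,0,0,0,0]]]'
python3 - <<'E'
from h import *
rows(np.array([585,190,460]),RD)
E
```

```text
time_s: 8.57
position: [585.7, 192.0, 456.3]
tcp_rot: [-179.6, -0.1, -180.0]
force: [0.3, 0.2, -0.5]
gripper_width: 0.325
t 8.57 shift/75 [ 0.009 -0.027 -0.05 ] turn/90 [-0.004 -0.001  0.001] pos [585.7 192.  456.3] [-1.796e+02 -1.000e-01 -1.800e+02] F [ 0.3  0.2 -0.5] w 0.325
```

```bash
python3 -m jog '[[[0.009,-0.027,0,-0.004,0,0,0],[0,0,0,0,0,0,0]]]'
python3 - <<'E'
from h import *
rows(np.array([585,190,460]),RD)
shot("scene","pics/s5.png",(330,110,450,290),3.3);shot("top","pics/t5.png",(200,150,350,300),4)
E
```

```text
time_s: 8.82
position: [584.2, 188.8, 453.5]
tcp_rot: [-179.7, -0.2, 180.0]
force: [-0.2, -0.7, -0.8]
gripper_width: 0.327
t 8.82 shift/75 [-0.01   0.015 -0.086] turn/90 [-0.003 -0.003 -0.   ] pos [584.2 188.8 453.5] [-179.7   -0.2  180. ] F [-0.2 -0.7 -0.8] w 0.327
```

View pics/s5.png

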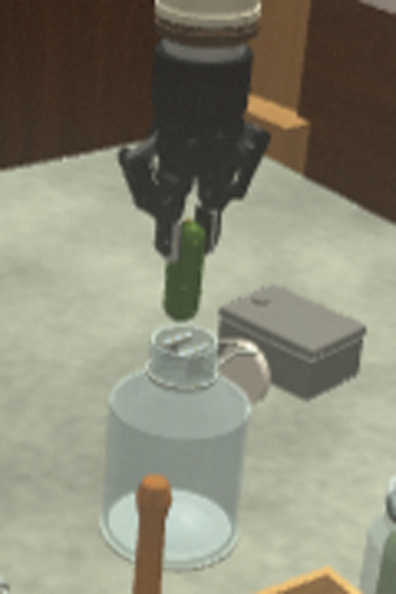

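View pics/t5.png

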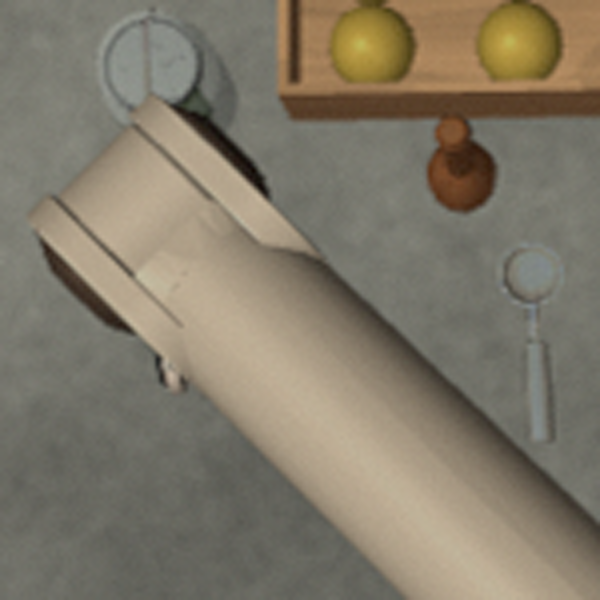

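The cucumber hangs vertical with its foot at crop (181,320), right over the mouth centre at (183,342). Lowering in small steps with a force check.

```bash
python3 -m jog '[[[-0.01,0.01,0.12,-0.003,-0.003,0,0],[0,0,0.12,0,0,0,0],[0,0,0.12,0,0,0,0],[0,0,0,0,0,0,0]]]'
python3 - <<'E'
from h import *
rows(np.array([585,190,380]),RD)
shot("scene","pics/s6.png",(330,140,450,260),5)
E
```

```text
time_s: 9.43
position: [585.1, 188.1, 425.8]
tcp_rot: [-179.9, 0.2, 179.8]
force: [-0.8, -1.4, 3.2]
gripper_width: 0.328
t 9.43 shift/75 [0.003 0.026 0.61 ] turn/90 [-0.001  0.002 -0.002] pos [585.1 188.1 425.8] [-179.9    0.2  179.8] F [-0.8 -1.4  3.2] w 0.328
```

View pics/s6.png

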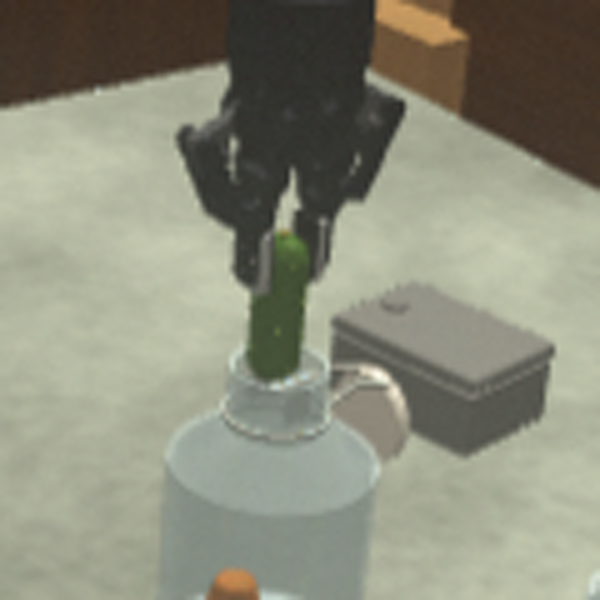

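The foot has entered the neck at (275,378) and rests on the bars, with Fz about +3 to 4 N. Pressing on.

```bash
python3 -m jog '[[[0,0.02,0.1,0,0,0,0],[0,0,0.1,0,0,0,0],[0,0,0,0,0,0,0]]]'
python3 - <<'E'
from h import *
rows(np.array([585,190,380]),RD)
E
```

```text
time_s: 9.85
position: [584.5, 191.3, 410.2]
tcp_rot: [179.9, 0.1, 179.9]
force: [-0.4, 0.9, -5.7]
gripper_width: 0.325
t 9.85 shift/75 [-0.005 -0.018  0.403] turn/90 [ 0.001  0.002 -0.001] pos [584.5 191.3 410.2] [1.799e+02 1.000e-01 1.799e+02] F [-0.4  0.9 -5.7] w 0.325
```

```bash
python3 -m jog '[[[0,-0.01,0.1,0,0,0,0],[0,0,0.1,0,0,0,0],[0,0,0.08,0,0,0,0],[0,0,0,0,0,0,0]]]'
python3 - <<'E'
from h import *
rows(np.array([585,190,380]),RD)
shot("scene","pics/s7.png",(330,140,450,260),5)
E
```

```text
time_s: 10.35
position: [584.9, 190.6, 388.5]
tcp_rot: [179.9, 0.2, 179.9]
force: [-0.3, 1.5, -5.4]
gripper_width: 0.323
t 10.35 shift/75 [-0.001 -0.008  0.114] turn/90 [ 0.001  0.002 -0.001] pos [584.9 190.6 388.5] [179.9   0.2 179.9] F [-0.3  1.5 -5.4] w 0.323
```

View pics/s7.png

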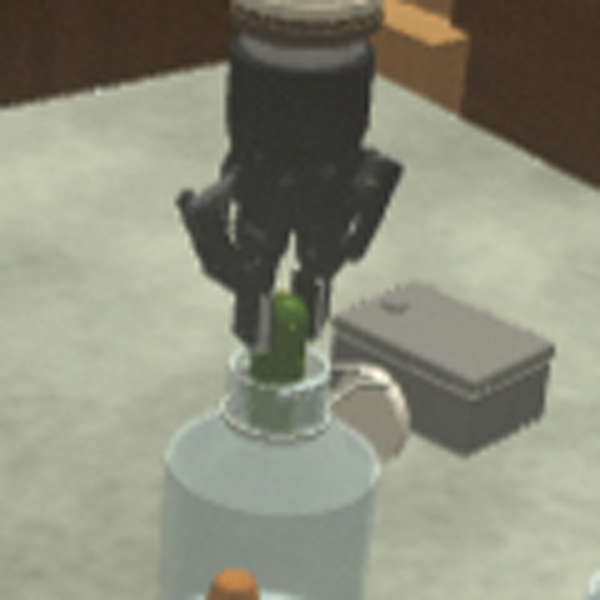

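```bash
python3 -m jog '[[[0,0,0.07,0,0,0,0],[0,0,0.03,0,0,0,0],[0,0,0,0,0,0,0]]]'
python3 - <<'E'
from h import *
rows(np.array([585,190,380]),RD)
shot("scene","pics/s8.png",(350,170,430,250),7)
E
```

```text
time_s: 10.78
position: [585.3, 190.7, 381.4]
tcp_rot: [179.9, 0.3, 179.9]
force: [-0.8, 0.8, 0.4]
gripper_width: 0.325
t 10.78 shift/75 [ 0.004 -0.009  0.019] turn/90 [ 0.001  0.003 -0.001] pos [585.3 190.7 381.4] [179.9   0.3 179.9] F [-0.8  0.8  0.4] w 0.325
```

View pics/s8.png

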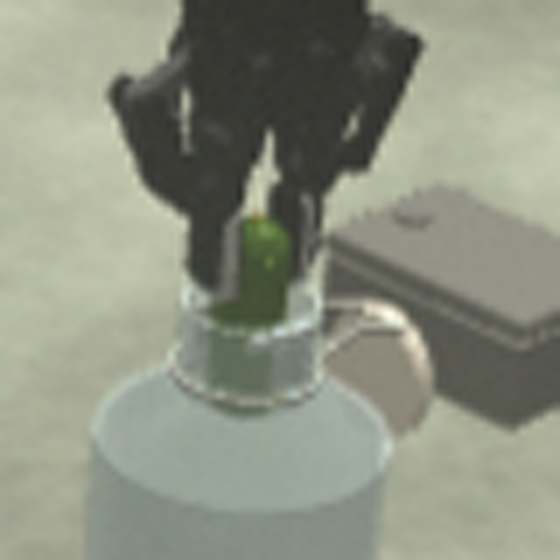

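The foot is now below the neck at (250,408), with the fingertips just above the rim. Releasing.

```bash
python3 -m jog '[[[0,0,0,0,0,0,75],[0,0,0,0,0,0,75],[0,0,0,0,0,0,75],[0,0,-0.3,0,0,0,75],[0,0,-0.5,0,0,0,75],[0,0,-0.3,0,0,0,0],[0,0,0,0,0,0,0],[0,0,0,0,0,0,0],[0,0,0,0,0,0,0]]]' 30
python3 - <<'E'
from h import *
rows(np.array([585,190,450]),RD)
shot("scene","pics/s9.png",(340,140,440,260),5)
E
```

```text
time_s: 11.95
position: [585.0, 190.2, 470.3]
tcp_rot: [179.9, 0.4, 179.9]
force: [0.2, -0.4, -0.5]
gripper_width: -0.001
t 11.95 shift/75 [ 0.003 -0.003  0.27 ] turn/90 [ 0.001  0.005 -0.001] pos [585.  190.2 470.3] [179.9   0.4 179.9] F [ 0.2 -0.4 -0.5] w -0.001
```

View pics/s9.png

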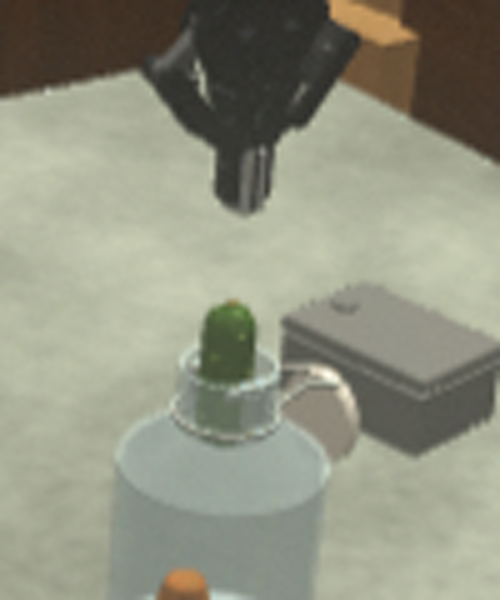

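The bars hold it upright with its stub at (232,300), and the closed fingers are above it. Pressing down until the fingertips are just below the rim (TCP about 370).

```bash
python3 -m jog '[[[0,0,0.3,0,0.005,0,0],[0,0,0.25,0,0,0,0],[0,0,0.1,0,0,0,0],[0,0,0.1,0,0,0,0],[0,0,0,0,0,0,0]]]'
python3 - <<'E'
from h import *
rows(np.array([585,190,370]),RD)
E
```

```text
time_s: 12.62
position: [584.6, 189.6, 407.3]
tcp_rot: [180.0, -0.3, 179.9]
force: [-0.6, -1.1, -0.3]
gripper_width: -0.004
t 12.62 shift/75 [-0.007  0.005  0.497] turn/90 [ 0.    -0.004 -0.001] pos [584.6 189.6 407.3] [180.   -0.3 179.9] F [-0.6 -1.1 -0.3] w -0.004
```

```bash
python3 -m jog '[[[0,0,0.12,0,0,0,0],[0,0,0.12,0,0,0,0],[0,0,0.12,0,0,0,0],[0,0,0,0,0,0,0]]]'
python3 - <<'E'
from h import *
rows(np.array([585,190,370]),RD)
shot("scene","pics/s10.png",(340,160,440,280),5)
E
```

```text
time_s: 13.12
position: [585.0, 190.2, 380.2]
tcp_rot: [179.9, -0.2, 179.9]
force: [0.1, 0.2, 0.0]
gripper_width: -0.003
t 13.12 shift/75 [-0.001 -0.003  0.136] turn/90 [ 0.001 -0.002 -0.001] pos [585.  190.2 380.2] [179.9  -0.2 179.9] F [0.1 0.2 0. ] w -0.003
```

View pics/s10.png

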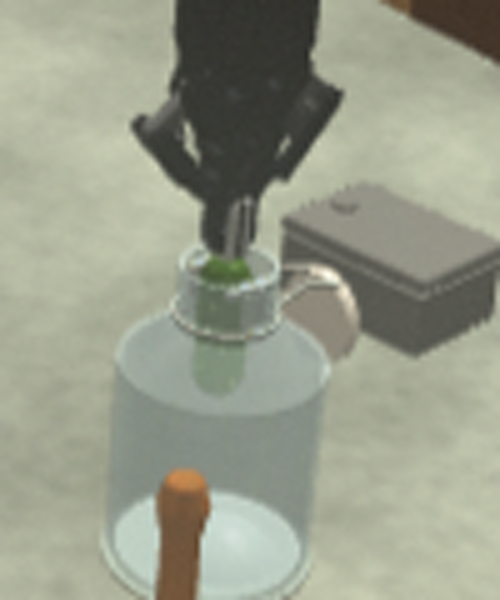

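It's being pushed through: the top is near the rim at (225,268) and the foot is at (217,392). A little further.

```bash
python3 -m jog '[[[0,0,0.1,0,0,0,0],[0,0,0.06,0,0,0,0],[0,0,0,0,0,0,0],[0,0,0,0,0,0,0]]]'
python3 - <<'E'
from h import *
rows(np.array([585,190,368]),RD)
shot("scene","pics/s11.png",(340,160,440,280),5)
E
```

```text
time_s: 13.68
position: [585.4, 190.3, 368.3]
tcp_rot: [179.9, -0.1, 179.9]
force: [-0.8, -0.0, 2.0]
gripper_width: 0.001
t 13.68 shift/75 [ 0.005 -0.004  0.004] turn/90 [ 0.001 -0.001 -0.001] pos [585.4 190.3 368.3] [ 1.799e+02 -1.000e-01  1.799e+02] F [-0.8 -0.   2. ] w 0.001
```

View pics/s11.png

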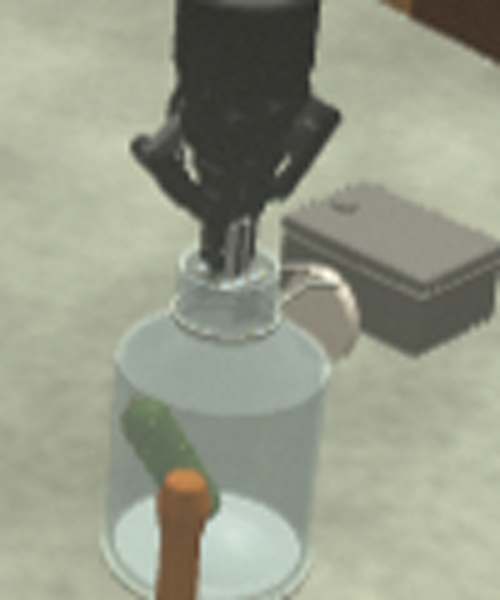

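It dropped into the body. Retracting and heading for the second cucumber.

```bash
python3 -m jog '[[[0,0,-0.3,0,0,0,0],[0,0,-0.5,0,0,0,0],[0,0,-0.5,0,0,0,80],[0,0,0,0,0,0,80]]]'
python3 - <<'E'
from h import *
rows(np.array([415,-215,430]),RD);rows(E2+246*u,RG)
shot("scene","pics/s12.png",(340,160,440,280),5)
E
```

```text
time_s: 14.22
position: [585.1, 190.7, 472.0]
tcp_rot: [179.8, -0.1, 180.0]
force: [0.0, -0.1, 0.2]
gripper_width: 0.422
t 14.22 shift/75 [ 2.265 -5.412  0.546] turn/90 [ 0.002 -0.001 -0.   ] pos [585.1 190.7 472. ] [ 1.798e+02 -1.000e-01  1.800e+02] F [ 0.  -0.1  0.2] w 0.422
t 14.22 shift/75 [ 2.317 -5.49   2.006] turn/90 [ 0.048 -0.332  0.173] pos [585.1 190.7 472. ] [ 1.798e+02 -1.000e-01  1.800e+02] F [ 0.  -0.1  0.2] w 0.422
```

View pics/s12.png

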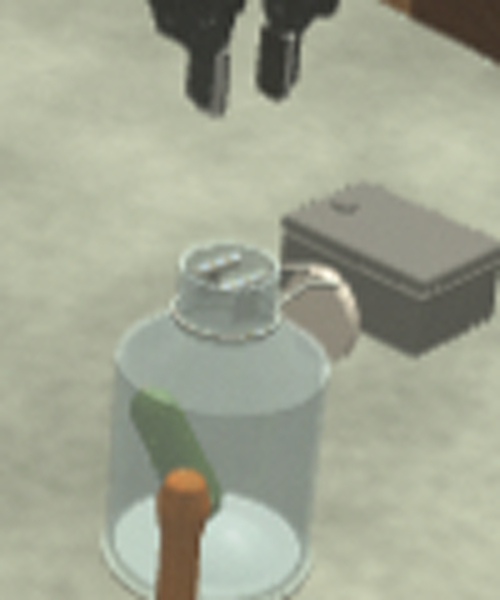

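The first cucumber leans inside the body, from (155,400) to (212,500), and the bars are closed again. Moving on to the second.

```bash
python3 -m jog '[[[0.28,-0.68,0,0,0,0,80],[0.28,-0.68,0,0,0,0,80],[0.28,-0.68,0,0,0,0,80],[0.28,-0.68,0,0,0,0,80],[0.28,-0.68,0,0,0,0,80],[0.28,-0.68,0,0,0,0,80],[0.28,-0.68,0,0,0,0,80],[0.28,-0.5,0,0.01,-0.083,0.043,80],[0,0,0,0.012,-0.083,0.043,80],[0,0,0,0.012,-0.083,0.043,80],[0,0,0,0.012,-0.083,0.043,80],[0,0,0,0,0,0,80]]]'
python3 - <<'E'
from h import *
rows(E2+246*u,RG)
E
```

```text
time_s: 15.78
position: [407.8, -206.5, 460.9]
tcp_rot: [178.8, 22.2, 167.3]
force: [-0.2, -1.1, 0.2]
gripper_width: 0.802
t 15.78 shift/75 [ 0.63  -0.209  1.76 ] turn/90 [ 0.029 -0.088  0.032] pos [ 407.8 -206.5  460.9] [178.8  22.2 167.3] F [-0.2 -1.1  0.2] w 0.802
```

```bash
python3 -m jog '[[[0.2,-0.1,0.5,0.029,-0.088,0.032,80],[0.2,-0.06,0.45,0,0,0,80],[0.1,0,0.4,0,0,0,80],[0,0,0.2,0,0,0,80],[0,0,0,0,0,0,80]]]'
python3 - <<'E'
from h import *
rows(E2+204*u,RG)
# is cucumber 2 where it was?
im=imaging.read_camera("top")["image"][:,:,::-1];h=cv2.cvtColor(np.ascontiguousarray(im),cv2.COLOR_BGR2HSV)
N,L,st,ce=cv2.connectedComponentsWithStats(cv2.inRange(h,(35,100,25),(60,255,200)))
for i in range(1,N):
    if st[i,4]>60: print(st[i],ce[i].round(1))
E
```

```text
time_s: 16.4
position: [415.1, -226.0, 367.5]
tcp_rot: [-179.9, 29.1, 163.7]
force: [0.1, 0.5, 0.1]
gripper_width: 0.797
t 16.40 shift/75 [0.36  0.057 1.071] turn/90 [-0.002 -0.01  -0.002] pos [ 415.1 -226.   367.5] [-179.9   29.1  163.7] F [0.1 0.5 0.1] w 0.797
[417 241   9  16 120] [421.  248.3]
```

The second cucumber hasn't moved: its top-view mask centre is unchanged.

```bash
python3 -m jog '[[[0.36,0.057,0.2,-0.002,-0.01,-0.002,80],[0.05,0,0.35,0,0,0,80],[0.05,0,0.3,0,0,0,80],[0,0,0.2,0,0,0,80],[0,0,0,0,0,0,80]]]'
python3 - <<'E'
from h import *
rows(E2+144*u,RG)
E
```

```text
time_s: 17.08
position: [423.9, -223.6, 291.5]
tcp_rot: [-179.7, 29.9, 164.3]
force: [-0.2, 0.1, -0.4]
gripper_width: 0.798
t 17.07 shift/75 [-0.041 -0.006  0.936] turn/90 [-0.001 -0.001  0.003] pos [ 423.9 -223.6  291.5] [-179.7   29.9  164.3] F [-0.2  0.1 -0.4] w 0.798
```

```bash
python3 -m jog '[[[-0.04,-0.006,0.25,0,0,0.003,80],[0.02,0.01,0.22,0,0,0,80],[0.02,0.01,0.14,0,0,0,80],[0,0,0,0,0,0,80]]]'
python3 - <<'E'
from h import *
rows(E2+144*u,RG)
E
```

```text
time_s: 17.58
position: [447.3, -231.3, 255.1]
tcp_rot: [-179.7, 30.3, 163.9]
force: [0.2, 0.4, 0.7]
gripper_width: 0.801
t 17.57 shift/75 [0.002 0.007 0.352] turn/90 [-0.004  0.003 -0.001] pos [ 447.3 -231.3  255.1] [-179.7   30.3  163.9] F [0.2 0.4 0.7] w 0.801
```

```bash
python3 -m jog '[[[0.01,0.007,0.13,-0.004,0.003,0,80],[0.02,0,0.12,0,0,0,80],[0.01,0,0.11,0,0,0,80],[0,0,0,0,0,0,80]]]'
python3 - <<'E'
from h import *
rows(E2+144*u,RG)
shot("scene","pics/s13.png",(170,210,290,310),6)
E
```

```text
time_s: 18.08
position: [458.2, -235.9, 234.4]
tcp_rot: [-179.9, 30.3, 163.8]
force: [0.5, -0.5, 0.6]
gripper_width: 0.794
t 18.07 shift/75 [-0.     0.025  0.035] turn/90 [-0.002  0.003 -0.002] pos [ 458.2 -235.9  234.4] [-179.9   30.3  163.8] F [ 0.5 -0.5  0.6] w 0.794
```

View pics/s13.png

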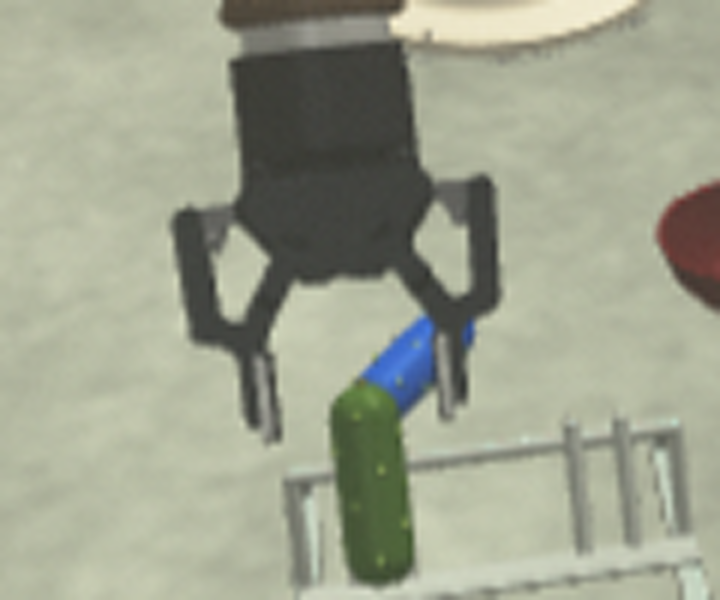

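The tips at (275,438) and (450,415) straddle the green cucumber, whose top is at (362,385). Closing, then lifting.

```bash
python3 -m jog '[[[0,0.025,0.03,0,0,0,80],[0,0,0,0,0,0,0],[0,0,0,0,0,0,0],[0,0,0,0,0,0,0],[0,0,0,0,0,0,0],[0,0,0,0,0,0,0]]]' 60
python3 -m jog '[[[0,0,-0.2,0,0,0,0],[0,0,-0.4,0,0,0,0],[0,0,-0.5,0,0,0,0],[0,0,-0.5,0,0,0,0],[0,0,-0.5,0,0,0,0],[0,0,-0.3,0,0,0,0],[0,0,0,0,0,0,0]]]'
python3 - <<'E'
from h import *
rows(np.array([585,190,480]),RD)
shot("scene","pics/s14.png",(150,130,310,290),3)
E
```

```text
time_s: 18.88
position: [459.8, -234.4, 234.4]
tcp_rot: [-179.8, 30.4, 163.9]
force: [-1.0, 1.1, 1.6]
gripper_width: 0.328
time_s: 19.75
position: [381.8, -213.9, 368.7]
tcp_rot: [-179.9, 29.8, 163.5]
force: [-0.9, -1.1, -0.8]
gripper_width: 0.322
t 19.75 shift/75 [-1.669  5.93  -0.765] turn/90 [-0.049  0.329 -0.179] pos [ 381.8 -213.9  368.7] [-179.9   29.8  163.5] F [-0.9 -1.1 -0.8] w 0.322
```

View pics/s14.png

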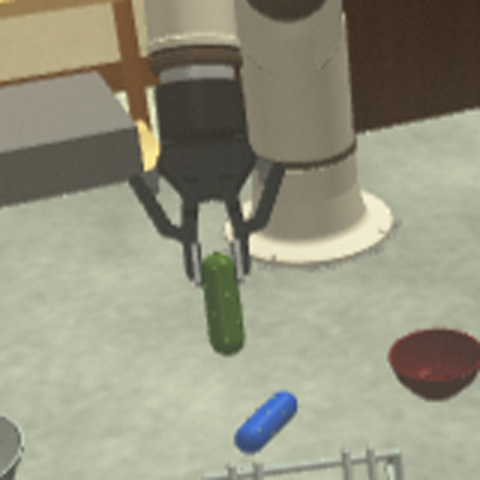

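The second cucumber is held in line with the fingers, and the rack is empty.

```bash
python3 -m jog '[[[0,0,-0.4,-0.013,0.085,-0.045,0],[0,0,-0.4,-0.013,0.085,-0.045,0],[0,0,-0.4,-0.013,0.085,-0.045,0],[0,0,-0.3,-0.013,0.085,-0.045,0],[0,0,-0.3,0,0,0,0],[0,0,0,0,0,0,0]]]'
python3 - <<'E'
from h import *
rows(np.array([585,190,485]),RD)
E
```

```text
time_s: 20.55
position: [340.6, -212.9, 461.4]
tcp_rot: [-176.5, 3.4, 174.1]
force: [0.5, 0.1, -1.4]
gripper_width: 0.326
t 20.55 shift/75 [-2.706  5.658 -0.499] turn/90 [-0.04   0.035 -0.066] pos [ 340.6 -212.9  461.4] [-176.5    3.4  174.1] F [ 0.5  0.1 -1.4] w 0.326
```

```bash
python3 -m jog '[[[-0.3,0.3,-0.3,-0.04,0.035,-0.066,0],[-0.36,0.58,-0.1,0,0,0,0],[-0.36,0.58,-0.05,0,0,0,0],[-0.36,0.58,0,0,0,0,0],[-0.36,0.58,0,0,0,0,0],[-0.36,0.58,0,0,0,0,0],[-0.36,0.58,0,0,0,0,0],[-0.36,0.58,0,0,0,0,0],[0,0,0,0,0,0,0]]]'
python3 - <<'E'
from h import *
rows(np.array([585,190,460]),RD)
E
```

```text
time_s: 21.68
position: [446.7, 106.9, 528.9]
tcp_rot: [-179.8, 4.5, 179.3]
force: [-0.2, 0.8, -0.2]
gripper_width: 0.317
t 21.68 shift/75 [-1.753  1.134  1.055] turn/90 [-0.003  0.05  -0.008] pos [446.7 106.9 528.9] [-179.8    4.5  179.3] F [-0.2  0.8 -0.2] w 0.317
```

```bash
python3 -m jog '[[[-0.46,0.3,0.2,-0.003,0.05,-0.008,0],[-0.46,0.3,0.15,0,0,0,0],[-0.46,0.3,0.15,0,0,0,0],[-0.4,0.25,0.1,0,0,0,0],[0,0,0,0,0,0,0]]]'
python3 - <<'E'
from h import *
rows(np.array([585,190,460]),RD)
E
```

```text
time_s: 22.3
position: [444.3, 150.7, 534.6]
tcp_rot: [178.2, 6.5, 179.7]
force: [0.4, -0.7, -0.4]
gripper_width: 0.319
t 22.30 shift/75 [-1.748  0.494  1.217] turn/90 [ 0.02   0.073 -0.002] pos [444.3 150.7 534.6] [178.2   6.5 179.7] F [ 0.4 -0.7 -0.4] w 0.319
```

```bash
python3 - <<'E'
from h import *
s=manip.read_state();print(s["qpos"].round(1),s["effort"].round(1),s["force"].round(1))
shot("scene","pics/s15.png")
E
```

```text
[ 82.4 -17.5 -87.9 105.3 -19.9  69.5  89.5] [ -0.3  14.7   9.3 -30.4  -0.3  -0.7  -0.1] [ 0.4 -0.7 -0.4]
```

View pics/s15.png

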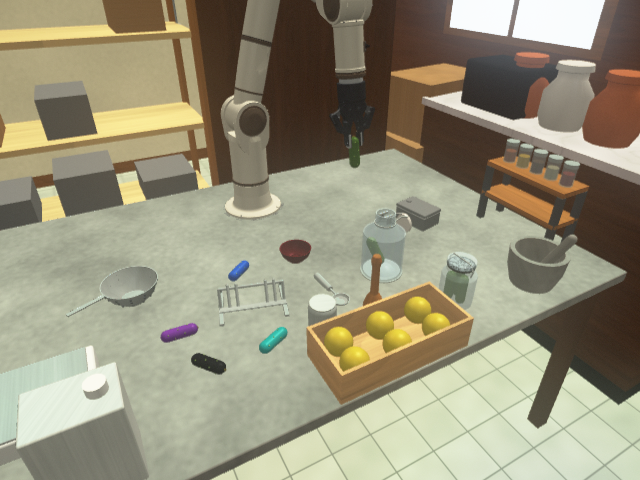

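The arm strayed into a poor elbow posture, with joints 2 and 3 at their limits. I'll back off gently and watch the joints.

```bash
python3 -m jog '[[[0,0,0.3,0,0,0,0],[0,0,0.3,0,0,0,0],[0,0,0,0,0,0,0]]]'
python3 - <<'E'
from h import *
rows(np.array([585,190,460]),RD);print(manip.read_state()["qpos"].round(1))
E
python3 -m jog '[[[0,-0.4,0,0,0,0,0],[0,-0.4,0,0,0,0,0],[0,0,0,0,0,0,0]]]'
python3 - <<'E'
from h import *
rows(np.array([585,190,460]),RD);print(manip.read_state()["qpos"].round(1))
E
```

```text
time_s: 22.72
position: [432.6, 144.4, 495.2]
tcp_rot: [178.0, 7.3, 179.6]
force: [0.1, 0.3, -0.5]
gripper_width: 0.322
t 22.73 shift/75 [-1.951  0.598  0.744] turn/90 [ 0.022  0.081 -0.003] pos [432.6 144.4 495.2] [178.    7.3 179.6] F [ 0.1  0.3 -0.5] w 0.322
[ 81.4 -17.5 -87.9 110.6 -20.7  63.8  90.4]
time_s: 23.1
position: [434.0, 82.4, 495.5]
tcp_rot: [178.1, 7.5, 179.5]
force: [0.3, -0.2, -0.3]
gripper_width: 0.325
t 23.10 shift/75 [-1.923  1.425  0.778] turn/90 [ 0.021  0.083 -0.004] pos [434.   82.4 495.5] [178.1   7.5 179.5] F [ 0.3 -0.2 -0.3] w 0.325
[ 82.  -14.  -83.3 112.2 -17.6  62.8  94.8]
```

```bash
python3 -m jog '[[[0,-0.5,0,0,0,0,0],[0,-0.6,0,0,0,0,0],[0,-0.6,0,0,0,0,0],[-0.1,-0.6,0,0,0,0,0],[0,0,0,0,0,0,0]]]'
python3 - <<'E'
from h import *
rows(np.array([585,190,460]),RD);print(manip.read_state()["qpos"].round(1))
E
```

```text
time_s: 23.72
position: [444.4, -94.2, 494.9]
tcp_rot: [178.0, 7.9, 179.5]
force: [-0.2, -0.2, -0.9]
gripper_width: 0.322
t 23.73 shift/75 [-1.762  3.777  0.846] turn/90 [ 0.022  0.088 -0.004] pos [444.4 -94.2 494.9] [178.    7.9 179.5] F [-0.2 -0.2 -0.9] w 0.322
[ 91.    4.7 -83.  110.8   1.9  61.1  97.2]
```

```bash
python3 -m jog '[[[-0.5,0,0,0.022,0.088,-0.004,0],[-0.5,0,0,0,0,0,0],[-0.5,0,0,0,0,0,0],[-0.5,0,0,0,0,0,0],[0,0,0,0,0,0,0]]]'
python3 - <<'E'
from h import *
rows(np.array([585,190,460]),RD);print(manip.read_state()["qpos"].round(1))
E
```

```text
time_s: 24.35
position: [584.9, -94.1, 510.8]
tcp_rot: [179.3, 1.8, 179.6]
force: [-0.2, 0.3, -0.9]
gripper_width: 0.324
t 24.35 shift/75 [0.049 3.779 0.725] turn/90 [ 0.008  0.02  -0.005] pos [584.9 -94.1 510.8] [179.3   1.8 179.6] F [-0.2  0.3 -0.9] w 0.324
[ 54.8  29.5 -68.1  89.7  27.5  77.7  73.8]
```

Free of the limits. Sweeping to the jar at this larger radius.

```bash
python3 -m jog '[[[0,0.55,0.05,0.008,0.02,-0.005,0],[0,0.6,0.05,0,0,0,0],[0,0.6,0.05,0,0,0,0],[0,0.6,0.05,0,0,0,0],[0,0.6,0.05,0,0,0,0],[0,0,0,0,0,0,0]]]'
python3 - <<'E'
from h import *
rows(np.array([585,190,460]),RD);print(manip.read_state()["qpos"].round(1))
E
```

```text
time_s: 25.1
position: [580.8, 134.9, 498.5]
tcp_rot: [179.9, 0.1, 179.9]
force: [-1.2, -0.8, -0.3]
gripper_width: 0.323
t 25.10 shift/75 [-0.053  0.734  0.515] turn/90 [ 0.001  0.001 -0.001] pos [580.8 134.9 498.5] [1.799e+02 1.000e-01 1.799e+02] F [-1.2 -0.8 -0.3] w 0.323
[ 30.6  30.4 -66.2  89.5  28.2  78.5  51.5]
```

```bash
python3 -m jog '[[[-0.05,0.4,0.1,0,0,0,0],[0,0.33,0.15,0,0,0,0],[0,0,0.1,0,0,0,0],[0,0,0,0,0,0,0]]]'
python3 - <<'E'
from h import *
rows(np.array([585,190,460]),RD)
E
```

```text
time_s: 25.6
position: [583.8, 187.0, 475.2]
tcp_rot: [-179.9, 0.3, 179.6]
force: [0.6, -0.4, -0.3]
gripper_width: 0.321
t 25.60 shift/75 [-0.015  0.04   0.202] turn/90 [-0.001  0.003 -0.005] pos [583.8 187.  475.2] [-179.9    0.3  179.6] F [ 0.6 -0.4 -0.3] w 0.321
```

```bash
python3 -m jog '[[[-0.015,0.035,0.15,-0.001,0.003,-0.005,0],[0,0,0.1,0,0,0,0],[0,0,0,0,0,0,0]]]'
python3 - <<'E'
from h import *
rows(np.array([585,190,380]),RD)
shot("scene","pics/s16.png",(340,110,440,270),4)
E
```

```text
time_s: 25.98
position: [585.9, 186.3, 455.7]
tcp_rot: [-179.9, 0.0, 179.8]
force: [0.8, -0.3, 0.1]
gripper_width: 0.32
t 25.98 shift/75 [0.013 0.052 1.009] turn/90 [-0.001  0.    -0.002] pos [585.9 186.3 455.7] [-179.9    0.   179.8] F [ 0.8 -0.3  0.1] w 0.32
```

View pics/s16.png

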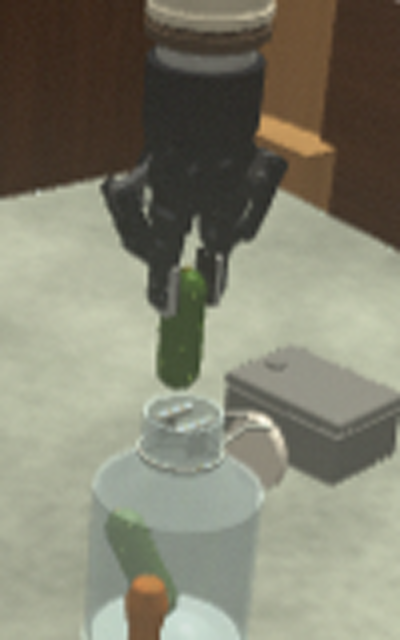

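The foot at (180,385) is over the mouth at (182,412). Correcting 4 mm in y and lowering.

```bash
python3 -m jog '[[[0.013,0.052,0.06,0,0,0,0],[0,0,0.12,0,0,0,0],[0,0,0.12,0,0,0,0],[0,0,0,0,0,0,0]]]'
python3 - <<'E'
from h import *
rows(np.array([585,190,380]),RD)
E
```

```text
time_s: 26.52
position: [584.9, 190.6, 431.9]
tcp_rot: [-179.9, 0.0, 179.8]
force: [1.1, -0.2, -1.2]
gripper_width: 0.322
t 26.52 shift/75 [-0.    -0.007  0.692] turn/90 [-0.001  0.    -0.002] pos [584.9 190.6 431.9] [-179.9    0.   179.8] F [ 1.1 -0.2 -1.2] w 0.322
```

```bash
python3 -m jog '[[[0,0,0.1,0,0,0,0],[0,0,0.1,0,0,0,0],[0,0,0.1,0,0,0,0],[0,0,0,0,0,0,0]]]'
python3 - <<'E'
from h import *
rows(np.array([585,190,380]),RD)
E
```

```text
time_s: 27.02
position: [586.0, 192.0, 410.9]
tcp_rot: [179.9, 0.3, 179.8]
force: [-0.3, 2.2, -5.3]
gripper_width: 0.322
t 27.02 shift/75 [ 0.016 -0.027  0.412] turn/90 [ 0.001  0.004 -0.002] pos [586.  192.  410.9] [179.9   0.3 179.8] F [-0.3  2.2 -5.3] w 0.322
```

```bash
python3 -m jog '[[[0.01,-0.02,0.1,0,0.003,0,0],[0,0,0.1,0,0,0,0],[0,0,0.1,0,0,0,0],[0,0,0.06,0,0,0,0],[0,0,0,0,0,0,0]]]'
python3 - <<'E'
from h import *
rows(np.array([585,190,380]),RD)
shot("scene","pics/s17.png",(340,150,440,280),4.5)
E
```

```text
time_s: 27.65
position: [586.0, 190.7, 383.3]
tcp_rot: [179.9, 0.2, 179.8]
force: [0.9, 0.8, -1.1]
gripper_width: 0.327
t 27.65 shift/75 [ 0.014 -0.01   0.044] turn/90 [ 0.001  0.002 -0.002] pos [586.  190.7 383.3] [179.9   0.2 179.8] F [ 0.9  0.8 -1.1] w 0.327
```

View pics/s17.png

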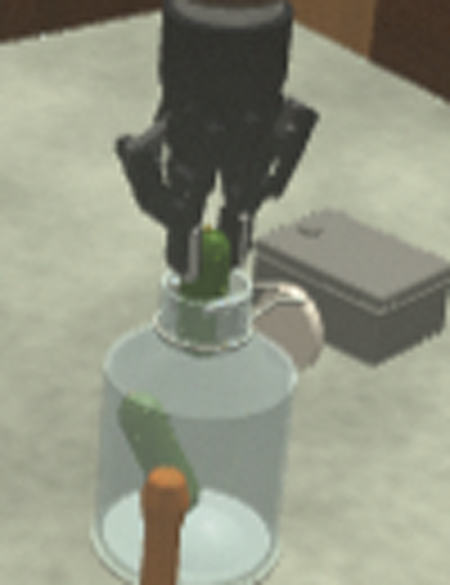

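The second cucumber is through the bars, foot near (200,345) at the bottom of the neck. Releasing, retracting and shutting the fingers.

```bash
python3 -m jog '[[[0,0,0,0,0,0,75],[0,0,0,0,0,0,75],[0,0,0,0,0,0,75],[0,0,-0.3,0,0,0,75],[0,0,-0.5,0,0,0,75],[0,0,-0.3,0,0,0,0],[0,0,0,0,0,0,0],[0,0,0,0,0,0,0],[0,0,0,0,0,0,0]]]' 30
python3 - <<'E'
from h import *
rows(np.array([585,190,410]),RD)
shot("scene","pics/s18.png",(340,140,440,270),4.5)
E
```

```text
time_s: 28.82
position: [585.3, 190.5, 472.1]
tcp_rot: [179.9, 0.3, 179.8]
force: [-0.6, -0.0, -0.2]
gripper_width: -0.002
t 28.82 shift/75 [ 0.007 -0.007  0.827] turn/90 [ 0.001  0.003 -0.002] pos [585.3 190.5 472.1] [179.9   0.3 179.8] F [-0.6 -0.  -0.2] w -0.002
```

View pics/s18.png

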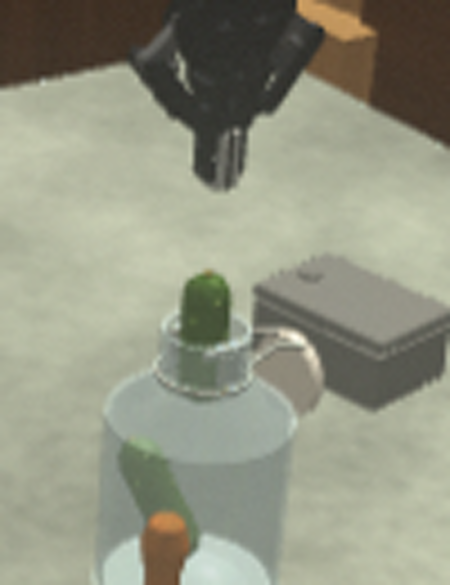

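The bars hold it upright with its stub at (208,272). Pressing.

```bash
python3 -m jog '[[[0,0,0.3,0,0.003,0,0],[0,0,0.25,0,0,0,0],[0,0,0.1,0,0,0,0],[0,0,0.1,0,0,0,0],[0,0,0,0,0,0,0]]]'
python3 -m jog '[[[0,0,0.12,0,0,0,0],[0,0,0.12,0,0,0,0],[0,0,0.12,0,0,0,0],[0,0,0,0,0,0,0]]]'
python3 - <<'E'
from h import *
rows(np.array([585,190,368]),RD)
shot("scene","pics/s19.png",(340,150,440,280),4.5)
E
```

```text
time_s: 29.5
position: [584.7, 189.9, 408.9]
tcp_rot: [180.0, -0.3, 179.8]
force: [-0.1, -0.3, -0.4]
gripper_width: 0.001
time_s: 30.0
position: [585.1, 190.5, 382.0]
tcp_rot: [179.9, -0.1, 179.8]
force: [0.0, 0.1, 0.8]
gripper_width: -0.001
t 30.00 shift/75 [ 0.001 -0.008  0.187] turn/90 [ 0.001 -0.002 -0.002] pos [585.1 190.5 382. ] [ 1.799e+02 -1.000e-01  1.798e+02] F [0.  0.1 0.8] w -0.001
```

View pics/s19.png

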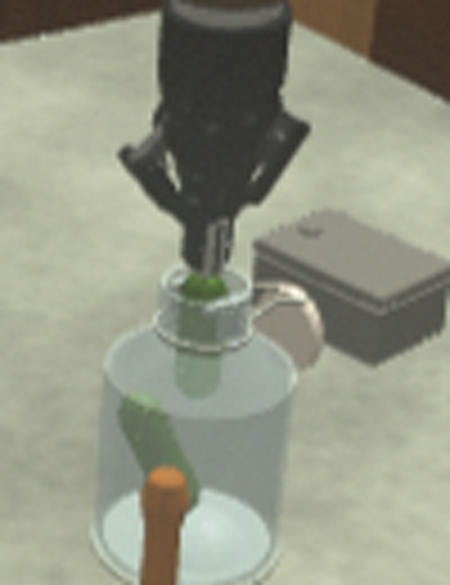

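The top is near the rim at (203,280). Pressing the last 14 mm.

```bash
python3 -m jog '[[[0,-0.005,0.1,0,0,0,0],[0,0,0.09,0,0,0,0],[0,0,0,0,0,0,0],[0,0,0,0,0,0,0]]]'
python3 - <<'E'
from h import *
rows(np.array([585,190,368]),RD)
shot("scene","pics/s20.png",(340,160,440,290),4.5)
E
```

```text
time_s: 30.55
position: [585.4, 190.4, 368.3]
tcp_rot: [179.9, -0.0, 179.8]
force: [-1.1, -0.5, 4.7]
gripper_width: 0.002
t 30.55 shift/75 [ 0.006 -0.006  0.004] turn/90 [ 0.001 -0.    -0.002] pos [585.4 190.4 368.3] [179.9  -0.  179.8] F [-1.1 -0.5  4.7] w 0.002
```

View pics/s20.png

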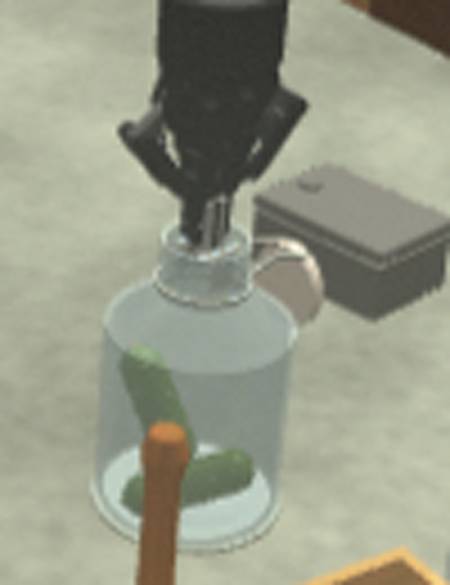

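Both cucumbers are in the body. Retracting clear, then a last check.

```bash
python3 -m jog '[[[0,0,-0.3,0,0,0,0],[0,0,-0.5,0,0,0,0],[0,0,-0.5,0,0,0,0],[0,0,0,0,0,0,0],[0,0,0,0,0,0,0],[0,0,0,0,0,0,0],[0,0,0,0,0,0,0],[0,0,0,0,0,0,0]]]'
python3 - <<'E'
from h import *
rows(np.array([585,190,470]),RD)
ce=[]
for k in(1,2):
    im=np.ascontiguousarray(imaging.read_camera("scene")["image"][:,:,::-1]);h=cv2.cvtColor(im,cv2.COLOR_BGR2HSV)
    m=cv2.inRange(h,(35,60,25),(75,255,220))[205:285,350:415]; print("green centroid",cv2.moments(m,True)["m10"]/max(m.astype(bool).sum(),1),m.astype(bool).sum())
    if k==1: python=manip.read_state()["time_s"]
shot("scene","pics/s21.png",(340,160,440,290),4.5);shot("scene","pics/s22.png");shot("top","pics/t22.png")
E
```

```text
time_s: 31.6
position: [585.0, 189.8, 469.6]
tcp_rot: [179.9, -0.2, 179.9]
force: [0.3, 0.3, -0.6]
gripper_width: -0.001
t 31.60 shift/75 [-0.001  0.002 -0.006] turn/90 [ 0.001 -0.002 -0.001] pos [585.  189.8 469.6] [179.9  -0.2 179.9] F [ 0.3  0.3 -0.6] w -0.001
green centroid 36.32876712328767 73
green centroid 36.40845070422535 71
```

View pics/s21.png

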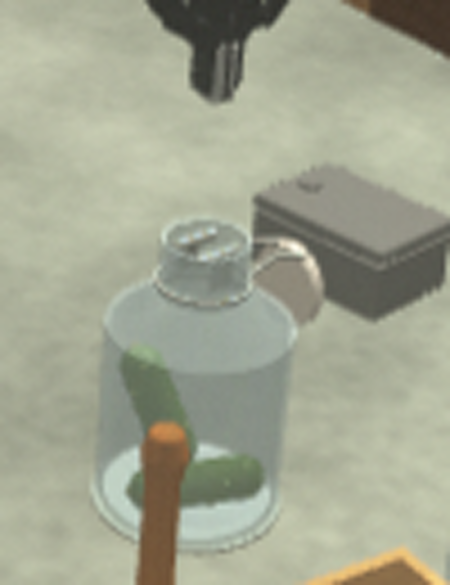

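View pics/s22.png

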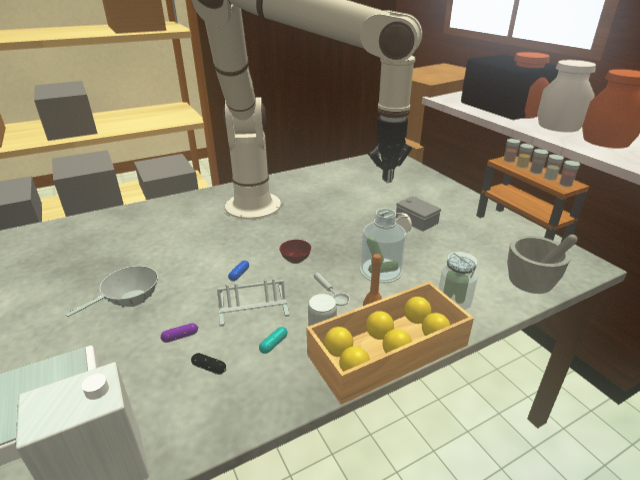

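Both are in the body. The second shifted a little after landing, from (188,482) to (195,480), so I'll wait for it to settle and compare pictures.

```bash
python3 -m jog '[[[0,0,0,0,0,0,0],[0,0,0,0,0,0,0],[0,0,0,0,0,0,0],[0,0,0,0,0,0,0],[0,0,0,0,0,0,0],[0,0,0,0,0,0,0],[0,0,0,0,0,0,0],[0,0,0,0,0,0,0],[0,0,0,0,0,0,0],[0,0,0,0,0,0,0],[0,0,0,0,0,0,0],[0,0,0,0,0,0,0]]]' | head -1
python3 - <<'E'
from h import *
f=lambda:imaging.read_camera("scene")["image"].astype(int)[205:290,345:420]
a=f(); [f() for _ in range(12)]; b=f()
print("diff max/mean",abs(a-b).max(),abs(a-b).mean())
shot("scene","pics/s23.png",(340,160,440,290),4.5)
E
```

```text
time_s: 33.35
diff max/mean 20 0.9719738562091503
```

View pics/s23.png

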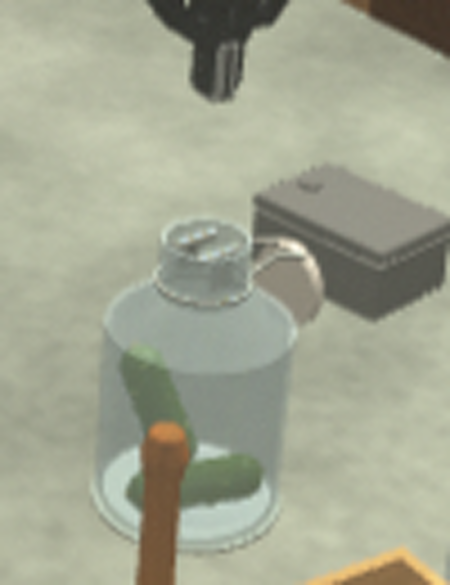

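Both are at rest: one leans with its centre near (160,400), the other lies on the floor. The bars are closed and the arm is clear. Handing in.

```bash
python3 - <<'E'
from h import *
manip.close_job()
E
```

```text
the job is handed in; nothing more can be done
```

Both cucumbers are in the jar's body, and I handed the job in at about 34 s of the 72 s. I lifted each one along its length out of the rack and pushed it partway through the bars while gripping it. I then pressed it down with shut fingertips until it dropped.

**Last checks:**
- **In the jar:** the last picture shows one cucumber leaning against the wall and the other lying on the floor. The neck is empty and the bars are closed. I judged their position by eye from that picture and did not triangulate their centre heights.
- **At rest:** pictures taken about 0.6 s apart at the end showed no visible motion.
- **Forces:** the readings I took around the jar were below about 6 N, and the fingers ended well clear above it.
- **Bystanders:** they looked unmoved in the final scene picture. I saved a final top view too, but did not examine it.

**What went wrong or disagreed:**
- **Joint limits:** while carrying the second cucumber past the base, the arm stalled with joints 2 and 3 right at their limits. By the readings neither passed its range. I backed off and went round at a larger radius.
- **Mouth position:** the first estimates of the jar's mouth from its rim differed by about 8 mm between the two cameras. I used the keeper-bar positions instead, and an overlay of that position matched to about 1 px.

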